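Unclip signal modules from a test rail and close them up in a carrier

TASK

The signal modules on the test rail are going to calibration. Unclip every module from the rail (tip it towards its hooked side and the sprung foot lets go) and stand them upright in the carrier as one straight row: the first against the fixed end wall, side by side without gaps, all square and flush against the back fence. Close the row with the follower, slid up against the last module so that the row is held, and leave the loose sample jar and the screwdriver where they are.

Things in the scene. Friction and masses are not known exactly. Their poses are not given: they have to be found in the camera images.
- rail: 35 mm steel top-hat rail, 190 mm long (y), on a fixed base strip 60 mm wide and 8 mm thick. Origin: middle of the strip's underside, on the desk. The modules are clipped on 4 to 8 mm apart between a white terminal pair (y = -73 mm) and an end bracket (y = +78 mm), both fixed, at most 60 mm high, which stay. A clipped module's axes are the rail's, its origin 19 mm above the rail's
- rail_top (a point): middle of the rail's top, 28 mm above the desk; flange 3 mm thick, edges at x = -17.5 and +17.5 mm. A module's hook grips 2.5 mm under the -x edge, its sprung foot 2 mm under the +x edge. The hook resists a straight pull: tip the module about the -x edge, +x side up, 10 to 16 degrees (the foot, some 8 N, lets go at about 7), shift it 5 mm towards -x, then lift
- module_1: grey DIN-rail module, 30 mm wide (y), 76 mm deep (x), 60 mm high, 0.12 to 0.2 kg. Lower body 30 mm high, heavy; on its middle the nose, 45 mm deep in x, 30 mm wide, 30 to 60 mm up: grip it across the 45 mm, fingers over the shoulders. Origin: centre of the flat underside, x from the fixed hook (-x) to the black sprung foot (+x), z up. One of the four may be absent
- module_2: another module, the same as module_1 in every respect
- module_3: another module, the same as module_1 in every respect
- module_4: another module, the same as module_1 in every respect
- carrier: aluminium carrier fixed on the desk, 104 (x) by 194 mm (y: -92 to +102). Origin: on its underside; floor 6 mm up. Steel back fence at the +x side: inner face x = +43 mm, top 22 mm up. Fixed end wall at the +y end: inner face y = +95 mm, top 36 mm up. The -x side is open, the follower is at the -y end
- first_place (a point): on the carrier's floor, where the origin of the first module belongs, flush with fence and end wall (carrier x = +5, y = +80 mm; either way round). Each next module belongs 30 mm further towards the carrier's -y
- follower (a joint): sliding end stop of the carrier, m: 0 = drawn back (face at carrier y = -43 mm), growing towards the end wall up to 0.058; drags with about 2 N and stays where it is left. Face plate 76 mm wide (x), 6 mm thick, top 40 mm above the carrier's underside; behind it an upright black grip tab
- follower_face (a point): middle of the follower's face that meets the row, 23.5 mm above the carrier's underside
- follower_grip (a point): middle of the top of the follower's black grip tab, 59 mm above the carrier's underside, 35 mm behind the face (towards the carrier's -y). The tab is 10 mm thick (y), 28 mm wide (x), free from 15 mm up: push it from behind or pinch it
- probe_stand: fixed bystander: precision stand with column and ball lever, 270 mm high, its foot about 134 by 188 mm and 26 mm high, between rail and carrier: carry the modules over it or clear round it. Origin: middle of its foot's underside
- jar: loose bystander: glass sample jar with pale screw cap, 36 mm wide, 67 mm high; origin at the centre of its base. Leave alone
- screwdriver: bystander: small flat screwdriver, 152 mm long, lying on the desk; origin at its middle, on the desk. Leave alone

How it is judged:
At the end, for the whole second after the job is handed in: every module that was on the rail stands upright on the carrier's floor, flush with the back fence within 3 mm, square within 3.4 degrees, no more than 3 mm from its neighbour and 6 mm of gaps in all, the first within 4 mm of the end wall, the follower's face within 4 mm of the last one, all at rest (x of module_1 in the frame of carrier between 0.002 and 0.0075 m and z of module_1 in the frame of carrier between 0.004 and 0.009 m and angle between each of module_1, module_2, module_3, module_4's own z axis and vertical below 0.06 rad and angle between the x axis of each of module_1, module_2, module_3, module_4 and the x axis of carrier, either way round below 0.06 rad and linear speed of each of module_1, module_2, module_3, module_4 below 0.02 m/s and (horizontal distance between module_1 and module_2 below 0.033 m or horizontal distance between module_1 and module_3 below 0.033 m or horizontal distance between module_1 and module_4 below 0.033 m) and horizontal distance between module_1 and module_2 below 0.096 m and horizontal distance between each of module_1, module_2 and module_3 below 0.096 m and horizontal distance between each of module_1, module_2, module_3 and module_4 below 0.096 m and x of module_2 in the frame of carrier between 0.002 and 0.0075 m and z of module_2 in the frame of carrier between 0.004 and 0.009 m and (horizontal distance between module_2 and module_1 below 0.033 m or horizontal distance between module_2 and module_3 below 0.033 m or horizontal distance between module_2 and module_4 below 0.033 m) and x of module_3 in the frame of carrier between 0.002 and 0.0075 m and z of module_3 in the frame of carrier between 0.004 and 0.009 m and (horizontal distance between module_3 and module_1 below 0.033 m or horizontal distance between module_3 and module_2 below 0.033 m or horizontal distance between module_3 and module_4 below 0.033 m) and x of module_4 in the frame of carrier between 0.002 and 0.0075 m and z of module_4 in the frame of carrier between 0.004 and 0.009 m and (horizontal distance between module_4 and module_1 below 0.033 m or horizontal distance between module_4 and module_2 below 0.033 m or horizontal distance between module_4 and module_3 below 0.033 m) and y of any of module_1, module_2, module_3, module_4 in the frame of carrier above 0.076 m and horizontal distance between any of module_1, module_2, module_3, module_4 and follower_face below 0.019 m); the robot touches nothing.
It fails at once if the sample jar is knocked over or shoved more than 3 cm (angle between jar's own z axis and vertical above 0.6 rad or distance of jar from where it was at the start of the episode above 0.03 m).
It fails at once if the screwdriver is shoved more than 4 cm (distance of screwdriver from where it was at the start of the episode above 0.04 m).
It fails at once if a module falls off the desk (height (world z) of any of module_1, module_2, module_3, module_4 below -0.05 m).
Of module_1, module_2, module_3, module_4 only 3 to 4 are there at a start; the rules pass over those that are not, and their reading is None.
At some moment in a run one of module_1, module_2, module_3, module_4 may be knocked a few centimetres aside while the robot is not near it.
It also fails if it takes over 210 s, if anything falls off the work surface, if the arm or the gripper's body presses on something with over 40 N, if the wrist force passes 120 N, or if a joint passes its speed limit or range.

ROBOT

A 6-joint arm with a two-finger parallel gripper is mounted at the origin on a cart in front of the work surface, level with it; the furniture and walls round the work are solid. World frame = base frame: x ahead of the robot, y to its left, z up, the work surface at z = 0. Lengths are in m, angles in rad, forces in N, time in s.
With the tool pointing down it reaches from about 0.275 to 0.825 m from the base axis. Payload 4.9 kg.
Tool frame: the origin (TCP) lies midway between the tips of the shut fingers; the grasp point (between the pads) lies 19 mm behind it (grip_point_offset is the distance from the TCP to the grasp point, in m); z points along the fingers, y is the line along which they close (so a half turn about z gives the same grasp; the last joint's range is limited). The gripper opens to 85 mm and grips with 20 to 120 N. Pads are 22 mm wide; open, the fingers measure 114 mm over their backs; the gripper's body (76 mm by 85 mm) begins 54 mm behind the grasp point. The pads swing forward as they close: fully open they stand 13 mm farther back than shut.
Start: joints at [-1.398, 0.326, -0.193, 1.052, 0, 1.437], TCP at [0.166, -0.524, 0.231] pointing down, gripper open.
Joint ranges: [-2.65, 2.65], [-0.97, 1.79], [-1.3, 1.35], [-1.93, 2.1], [-1.47, 1.37], [-3.14, 3.14]. Speed limits (rad/s): [2.57, 2.57, 3.14, 3.14, 3.14, 3.14].

INTERFACE

Orientations are given as a rotation vector (axis times angle).
In Python, from cell import * gives the robot as it stands. Calls block until the motion is done:
- movep(position, orientation): joint-space move of the TCP to a pose.
- move_l(position, velocity=0.15, rot=None, until_force=None): straight line of the TCP; rot=None keeps the orientation; velocity is the mean speed in m/s. With until_force (N) it stops when the force on the tool has changed by that much, and returns True; else False.
- set_joints(angles): joint-space move.
- let_go() and grab(newtons=None): open the fingers fully, or close them until they stop; newtons is the grip in N (None keeps the last).
- sleep(seconds).
- ik(position, orientation): joint angles nearest the present ones, or None.
- get_state(): the state.
- grab_frame(name): name is "side" or "top"; returns a dict with "img" (480x640x3 uint8, red, green, blue), "fx", "fy", "cx", "cy" (pixels), "k1" (the pictures are not rectified: a ray, as slopes to the right and down, at radius r is drawn at 1 + k1 r^2 times it, then the intrinsics apply), "cam_to_world" (4x4, takes a point from camera to world coordinates). Camera axes: x right, y down, z forward; pixel columns grow to the right and rows downward; lengths in m; the calibration is good to about 2 mm. A picture is of the moment at which its call begins. There is no depth.
A pose or a line that the arm cannot do raises MotionError and nothing moves.
- sign_off(): hands the job in; it is judged then, once.
Trained networks look in the newest picture that a camera, given by its name, has taken for a name from the list of things; names that differ only in an ending like _2 or _b are one class to them, and where a whole thing is asked for, a point or a joint stands for the part that bears it (a point fixed in the world has none). Each returns a list of dicts, best first, with "score" (0 to 1); they miss things now and then, are a little off and sometimes report something else, mostly with a low value. They report only what shows in the picture. A call takes as long as a camera call.
- spot_in(camera, name): "centre" ([column, row] in pixels, amid what is visible of it).
- silhouettes(camera, name): "mask" (480x640 bool, what is visible of it) and "centre" ([column, row] in pixels, amid what is visible of it).
- tip_of(camera, name): "centre" ([column, row] in pixels: a listed point, or the origin of a listed thing).
The state is a dict: "clock": time; "q": joint angles; "joint_velocities": joint speeds; "tau": joint torques, N m; "position": TCP position; "eef_rot": TCP orientation; "contact_force": force on the tool from outside, world axes, zero at the start; "wrist_torque": the same for the moment, N m; "finger_gap": opening from 0.0 (shut) to 1.0 (fully open); "grasp_force": force on a finger pad.
Only numpy, scipy, OpenCV 4.12 (cv2) and the standard library are available. Lean on these libraries where they do the work, as an engineer would, in place of code of your own. Each camera call takes 0.05 s, during which the arm holds its last target. There are 200 camera calls.

## Working session

There is one attempt and no reset: what is moved stays moved. The work goes in short steps, each a Python script; the robot and the scene stay as the last script left them, time stands still between calls to the robot, and variables do not carry over. Pictures are saved under pics/ and viewed, at most 14 in all, crops included, and the job is handed in when it is done.

```bash
ls; mkdir -p pics; python3 - <<'E'
from cell import *
import cv2,numpy as np
s=get_state();print(s['clock'],s['position'],s['eef_rot'],s['finger_gap'])
for c in("top","side"):
    f=grab_frame(c);cv2.imwrite(f"pics/{c}0.png",f["img"][:,:,::-1])
    print(c,f["fx"],f["fy"],f["cx"],f["cy"],f["k1"]);print(np.round(f["cam_to_world"],4).tolist())
    for n in("rail","rail_top","module_1","carrier","first_place","follower","follower_face","follower_grip","probe_stand","jar","screwdriver"):
        print(n,[(np.round(d["centre"]).tolist(),round(d["score"],2)) for d in tip_of(c,n)][:6])
E
```

```text
pics
0.0 [ 0.16600371 -0.5237253   0.23048835] [-3.10297642e+00 -4.79710394e-01  4.31779342e-05] 0.9984243728790363
top 548.3388592757494 548.3388592757494 321.16402752583315 241.11012962924676 -0.09484728847548823
[[0.0027, -0.9929, 0.1186, 0.4167], [-0.9998, -0.0002, 0.0213, 0.1459], [-0.0212, -0.1187, -0.9927, 1.0432], [0.0, 0.0, 0.0, 1.0]]
rail [([227.0, 215.0], 0.83)]
rail_top [([226.0, 213.0], 0.91)]
module_1 [([214.0, 197.0], 0.8), ([238.0, 240.0], 0.78), ([223.0, 209.0], 0.63)]
carrier [([435.0, 218.0], 0.9)]
first_place [([420.0, 179.0], 0.6), ([224.0, 212.0], 0.4)]Traceback (most recent call last):
  File "<stdin>", line 8, in <module>
ValueError: it knows: carrier, first_place, follower_face, follower_grip, jar, module, probe_stand, rail, rail_top, screwdriver
```

```bash
cat > h.py <<'E'
from cell import *
import cv2,numpy as np
from scipy.spatial.transform import Rotation as R
def ray(f,p):
    K=np.array([[f["fx"],0,f["cx"]],[0,f["fy"],f["cy"]],[0,0,1]])
    u=cv2.undistortPoints(np.array([[p]],float),K,np.array([f["k1"],0,0,0.]))[0,0]
    M=np.array(f["cam_to_world"]);return M[:3,3],M[:3,:3]@np.array([u[0],u[1],1])
def at_z(f,p,z):
    o,d=ray(f,p);return (o+d*(z-o[2])/d[2])[:2]
def proj(f,P):
    K=np.array([[f["fx"],0,f["cx"]],[0,f["fy"],f["cy"]],[0,0,1]])
    M=np.linalg.inv(np.array(f["cam_to_world"]))
    return cv2.projectPoints(np.atleast_2d(np.array(P,float)),cv2.Rodrigues(M[:3,:3])[0],M[:3,3],K,np.array([f["k1"],0,0,0.]))[0][:,0]
def tri(rays):
    A=0;b=0
    for o,d in rays:
        d=d/np.linalg.norm(d);P=np.eye(3)-np.outer(d,d);A=A+P;b=b+P@o
    return np.linalg.solve(A,b)
E
python3 - <<'E'
from h import *
F={}
H=dict(rail=0,rail_top=.028,module=.019,carrier=0,first_place=.006,follower_face=.0235,follower_grip=.059,jar=0,screwdriver=0,probe_stand=0)
for c in("top","side"):
    f=F[c]=grab_frame(c);cv2.imwrite(f"pics/{c}0.png",f["img"][:,:,::-1])
    print(c,f["fx"],f["cx"],f["cy"],f["k1"],np.round(f["cam_to_world"],3).tolist())
    for n in H:
        try: print(n,[(np.round(d["centre"],1).tolist(),round(d["score"],2),np.round(at_z(f,d["centre"],H[n]),4).tolist()) for d in tip_of(c,n)][:6])
        except Exception as e: print(n,e)
    for d in silhouettes(c,"module")[:6]:
        r=cv2.minAreaRect(np.argwhere(d["mask"])[:,::-1].astype(np.float32)); print("sil",round(d["score"],2),np.round(r[0],1),np.round(r[1],1),round(r[2],1),d["mask"].sum())
E
```

```text
top 548.3388592757494 321.16402752583315 241.11012962924676 -0.09484728847548823 [[0.003, -0.993, 0.119, 0.417], [-1.0, -0.0, 0.021, 0.146], [-0.021, -0.119, -0.993, 1.043], [0.0, 0.0, 0.0, 1.0]]
rail [([228.3, 216.2], 0.75, [0.59, 0.3486])]
rail_top [([224.8, 214.5], 0.77, [0.5886, 0.3499])]
module [([235.8, 243.5], 0.93, [0.5345, 0.3293]), ([224.2, 208.3], 0.7, [0.6021, 0.3532]), ([212.6, 197.6], 0.56, [0.623, 0.3762])]
carrier [([435.2, 214.6], 0.74, [0.5928, -0.0514])]
first_place [([417.9, 179.6], 0.57, [0.6603, -0.0185])]
follower_face [([444.3, 231.2], 0.57, [0.5573, -0.0634])]
follower_grip [([454.0, 248.5], 0.66, [0.5209, -0.073])]
jar [([266.4, 166.7], 0.79, [0.688, 0.2759])]
screwdriver [([179.2, 316.7], 0.93, [0.3958, 0.4393])]
probe_stand []
sil 0.95 [219.9 205.4] [25.1 44. ] 67.2 944
sil 0.94 [210.6 187.8] [24.  41.3] 65.1 795
sil 0.67 [235.8 239.7] [21.9 43. ] 64.3 859
side 487.0420214984267 315.4476218716104 242.30525524487186 -0.10075652280947783 [[0.992, 0.108, -0.069, 0.594], [0.128, -0.796, 0.591, -0.378], [0.009, -0.595, -0.804, 0.795], [0.0, 0.0, 0.0, 1.0]]
rail [([355.2, 195.4], 0.83, [0.5954, 0.3453])]
rail_top [([354.6, 181.7], 0.64, [0.591, 0.3594])]
module [([374.1, 183.6], 0.76, [0.6337, 0.3683]), ([363.2, 190.0], 0.7, [0.6113, 0.3461]), ([329.5, 193.8], 0.66, [0.5404, 0.3251])]
carrier [([333.9, 363.9], 0.84, [0.5902, -0.0477])]
first_place [([378.6, 353.8], 0.64, [0.6653, -0.0218]), ([362.5, 187.1], 0.61, [0.6095, 0.3666])]
follower_face [([314.0, 364.3], 0.73, [0.5574, -0.0625])]
follower_grip []
jar [([402.6, 224.1], 0.77, [0.7007, 0.2785]), ([272.8, 155.1], 0.19, [0.3936, 0.4461])]
screwdriver [([272.8, 154.6], 0.78, [0.3933, 0.4477])]
probe_stand [([289.6, 359.7], 0.2, [0.5134, -0.0501])]
sil 0.93 [379.7 175. ] [40.2 20.6] 78.7 677
sil 0.69 [361.3 179.3] [41.1 22. ] 73.3 611
sil 0.65 [329.8 185.7] [36.  19.3] 71.6 423
```

View pics/top0.png

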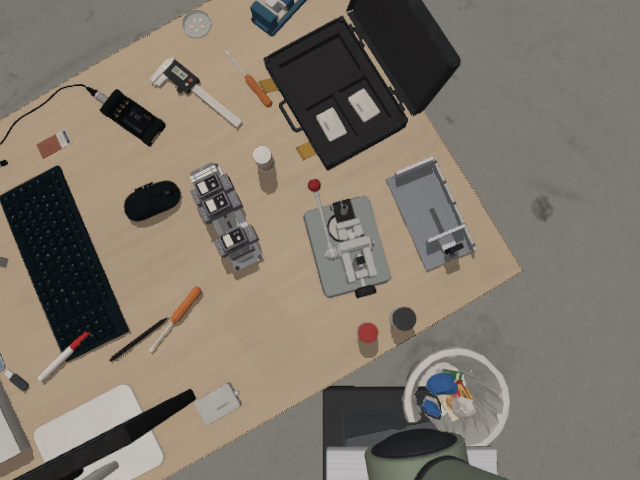

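View pics/side0.png

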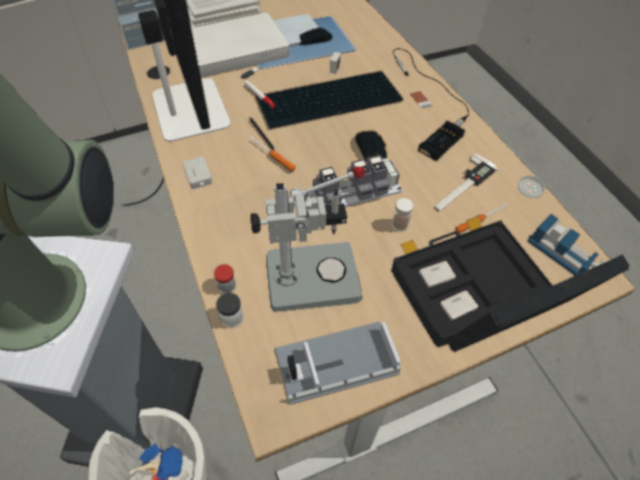

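```bash
python3 - <<'E'
import cv2,numpy as np
t=cv2.imread('pics/top0.png');s=cv2.imread('pics/side0.png')
a=cv2.resize(t[155:280,180:275],None,fx=4.2,fy=4.2,interpolation=cv2.INTER_CUBIC)
b=cv2.resize(t[150:275,380:480],None,fx=4.0,fy=4.2,interpolation=cv2.INTER_CUBIC)
cv2.imwrite('pics/c1.png',np.hstack([a,b])[:,:800])
a=cv2.resize(s[145:215,305:415],None,fx=5.4,fy=5.4,interpolation=cv2.INTER_CUBIC)
cv2.imwrite('pics/c2.png',a)
E
```

```text
(no output)
```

View pics/c1.png

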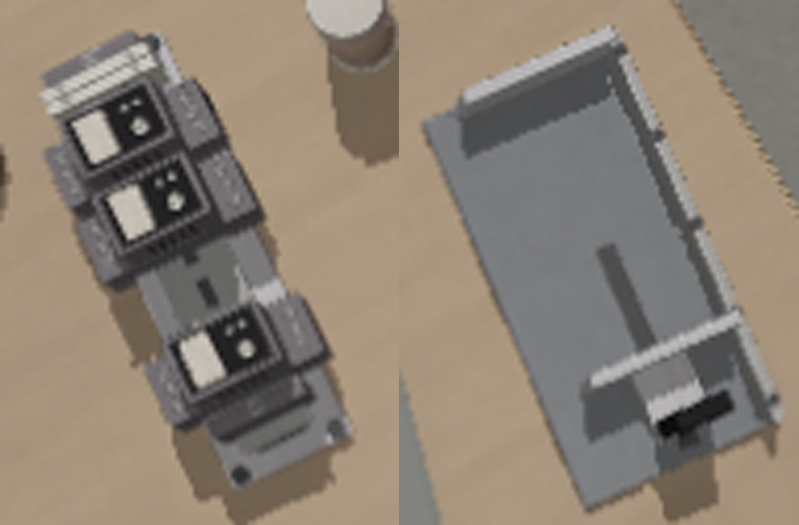

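View pics/c2.png

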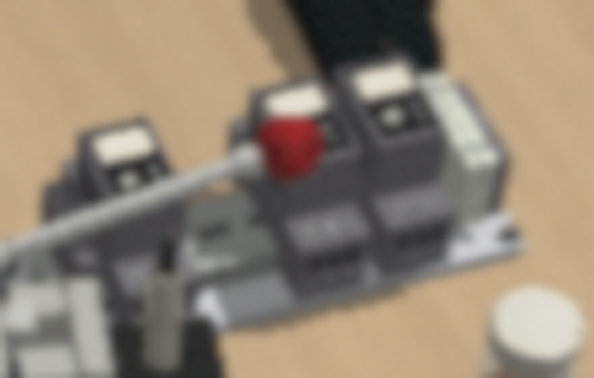

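```bash
cat > fit.py <<'E'
from h import *
from scipy.optimize import minimize
def hullmask(f,P):
    m=np.zeros((960,1280),np.uint8);q=proj(f,P)*2+.5
    cv2.fillConvexPoly(m,cv2.convexHull(np.round(q*8).astype(np.int32)),1,shift=3);return m>0
def box(cx,cy,yaw,hx,hy,z0,z1):
    c,s=np.cos(yaw),np.sin(yaw)
    return [(cx+c*a*hx-s*b*hy,cy+s*a*hx+c*b*hy,z) for a in(-1,1) for b in(-1,1) for z in(z0,z1)]
def modmask(f,x,y,yaw,z):
    return hullmask(f,box(x,y,yaw,.038,.015,z,z+.03))|hullmask(f,box(x,y,yaw,.0225,.015,z+.03,z+.06))
def iou(a,b): return (a&b).sum()/(a|b).sum()
def fitmod(obs,p0,z):
    """obs: list of (frame, mask480)"""
    up=[(f,np.kron(m,np.ones((2,2),bool))) for f,m in obs]
    g=lambda p:-sum(iou(modmask(f,p[0],p[1],p[2],z),m) for f,m in up)
    r=minimize(g,p0,method='Nelder-Mead',options=dict(initial_simplex=np.array(p0)+np.vstack([[0,0,0],np.diag([.01,.01,.12])]),xatol=1e-4,fatol=1e-4))
    return r.x,-r.fun/len(up)
E
python3 - <<'E'
from fit import *
H=dict(rail=0,rail_top=.028,carrier=0,first_place=.006,follower_face=.0235,follower_grip=.059,jar=0)
F={};acc={}
for c in("top","side"):
  for k in range(4):
    f=F[c]=grab_frame(c)
    for n in H:
        for d in tip_of(c,n)[:1]:
            if d["score"]>.4: acc.setdefault((n,c),[]).append(at_z(f,d["centre"],H[n]))
for k,v in acc.items(): print(k,len(v),np.round(np.median(v,0),4),np.round(np.std(v,0),4))
M={c:[d for d in silhouettes(c,"module") if d["score"]>.4] for c in F}
y0=np.deg2rad(115)
for p in [(.534,.327),(.605,.353),(.637,.372)]:
    for cs in (["top"],["side"],["top","side"]):
        obs=[]
        for c in cs:
            q=proj(F[c],[*p,.05])[0]
            if M[c]: obs.append((F[c],min(M[c],key=lambda d:np.hypot(*(np.array(d["centre"])-q)))["mask"]))
        r=fitmod(obs,[*p,y0],.019);print(p,cs,np.round(r[0],4),np.rad2deg(r[0][2]).round(1),round(r[1],3))
f=F["top"]
a=at_z(f,(427.75,270.95),.006);b=at_z(f,(386.5,179.8),.006);c=at_z(f,(474,251.2),.003)
print(a,b,c,np.hypot(*(b-a)),np.rad2deg(np.arctan2(*(b-a)[::-1])))
E
```

```text
('rail', 'top') 3 [0.5884 0.3513] [0.0009 0.0015]
('rail_top', 'top') 4 [0.5875 0.348 ] [0.0014 0.0042]
('carrier', 'top') 4 [ 0.5876 -0.0478] [0.0017 0.1729]
('first_place', 'top') 4 [ 0.6625 -0.0172] [0.0025 0.0019]
('follower_face', 'top') 4 [ 0.5585 -0.0635] [0.0304 0.1928]
('follower_grip', 'top') 4 [ 0.5221 -0.0759] [0.0024 0.0028]
('jar', 'top') 4 [0.6876 0.2777] [0.0019 0.0031]
('rail', 'side') 4 [0.5931 0.3436] [0.0027 0.0071]
('rail_top', 'side') 4 [0.5915 0.3632] [0.0019 0.0026]
('carrier', 'side') 4 [ 0.5895 -0.0428] [0.0007 0.0009]
('first_place', 'side') 4 [ 0.6653 -0.0223] [0.0007 0.0034]
('follower_face', 'side') 4 [ 0.5592 -0.0638] [0.0031 0.0013]
('follower_grip', 'side') 4 [ 0.5226 -0.0745] [0.0019 0.0015]
('jar', 'side') 4 [0.6963 0.2758] [0.0018 0.0029]
(0.534, 0.327) ['top'] [0.5366 0.3256 2.0215] 115.8 0.912
(0.534, 0.327) ['side'] [0.5367 0.3281 1.9795] 113.4 0.602
(0.534, 0.327) ['top', 'side'] [0.5371 0.3253 2.0122] 115.3 0.756
(0.605, 0.353) ['top'] [0.601  0.3573 2.0412] 116.9 0.923
(0.605, 0.353) ['side'] [0.6023 0.3572 1.9461] 111.5 0.693
(0.605, 0.353) ['top', 'side'] [0.6016 0.357  2.0039] 114.8 0.803
(0.637, 0.372) ['top'] [0.6359 0.3746 2.0183] 115.6 0.764
(0.637, 0.372) ['side'] [0.6391 0.3739 1.8143] 103.9 0.785
(0.637, 0.372) ['top', 'side'] [0.637  0.3743 1.9016] 109.0 0.766
[ 0.48378747 -0.03376263] [0.65988978 0.04228505] [ 0.52163647 -0.12375976] 0.1918209358359056 23.35652574111556
```

```bash
cat > rob.py <<'E'
from h import *
def rot(th,phi=0):
    """tool down, tool y along heading th (deg); phi (deg) tips about the in-plane axis th+90"""
    a=np.deg2rad(th);y=np.array([np.cos(a),np.sin(a),0]);z=np.array([0,0,-1.]);x=np.cross(y,z)
    Rm=R.from_matrix(np.c_[x,y,z]);ax=np.array([-y[1],y[0],0])
    return R.from_rotvec(ax*np.deg2rad(phi))*Rm
def rv(*a): return rot(*a).as_rotvec()
def st(tag=""):
    s=get_state();print(tag,round(s['clock'],1),'p',np.round(s['position'],4),'F',np.round(s['contact_force'],1),'T',np.round(s['wrist_torque'],2),'gap',round(s['finger_gap'],3),'gf',np.round(s['grasp_force'],1));return s
E
python3 - <<'E'
from rob import *
for nm,(x,y,z),ths in [("rail",(.537,.3255,.0485),(-64,116)),("rail3",(.637,.374,.35),(-64,116)),("rail3",(.637,.374,.05),(-64,116)),("car",(.664,-.0195,.4),(-66.7,113.3)),("car",(.664,-.0195,.04),(-66.7,113.3)),("fol",(.522,-.075,.05),(23.3,203.3))]:
    for t in ths:
        q=ik([x,y,z],rv(t));print(nm,t,None if q is None else np.round(q,2))
movep([.537,.3255,.35],rv(-64));st()
move_l([.537,.3255,.13]);st()
move_l([.537,.3255,.0485],velocity=.06,until_force=6);st("down")
grab(30);st("grab")
E
```

```text
rail -64 [ 0.43  0.63 -0.2   0.74  0.    3.12]
rail 116 [ 0.43  0.63 -0.2   0.74  0.   -0.03]
rail3 -64 [0.43 0.72 0.75 1.6  0.   3.12]
rail3 116 [ 0.43  0.72  0.75  1.6   0.   -0.02]
rail3 -64 [0.43 0.82 0.17 0.93 0.   3.12]
rail3 116 [ 0.43  0.82  0.17  0.93  0.   -0.02]
car -66.7 [-0.14  0.54  0.56  1.59  0.    2.59]
car 113.3 [-0.14  0.54  0.56  1.59  0.   -0.55]
car -66.7 [-0.14  0.7  -0.09  0.78  0.    2.59]
car 113.3 [-0.14  0.7  -0.09  0.78  0.   -0.55]
fol 23.3 [-0.28  0.48 -0.48  0.61  0.    0.88]
fol 203.3 [-0.28  0.48 -0.48  0.61  0.   -2.26]
 8.1 p [0.5374 0.3247 0.3499] F [ 1.   0.  -0.2] T [0.05 0.01 0.  ] gap 0.997 gf 0.0
 9.7 p [0.5376 0.3258 0.1309] F [ 0.2  0.4 -0.3] T [-0.01  0.05  0.02] gap 1.002 gf 0.0
down 11.2 p [0.5373 0.3257 0.049 ] F [-1.3 -0.4  0.7] T [0.03 0.01 0.01] gap 0.999 gf 0.0
grab 11.6 p [0.537  0.326  0.0488] F [-0.5  1.4  1.9] T [ 0.31  0.26 -0.01] gap 0.522 gf 31.5
```

```bash
cat >> rob.py <<'E'
XR=np.array([np.cos(np.deg2rad(116)),np.sin(np.deg2rad(116)),0]);YR=np.array([-XR[1],XR[0],0])
def unclip(p0,Rm,ang=13):
    """tip about the -x edge of the rail from grasp (p0,Rm), shift to -x, lift, level"""
    piv=np.array([p0[0],p0[1],.0265])-.0175*XR
    for a in np.arange(1,6)/5*ang:
        D=R.from_rotvec(-YR*np.deg2rad(a));p=piv+D.apply(p0-piv)
        move_l(p,velocity=.03,rot=(D*Rm).as_rotvec());st(f"tip {a:.0f}")
    p=p-.006*XR;move_l(p,velocity=.03);st("shift")
    p=p+[0,0,.03];move_l(p,velocity=.05);st("lift")
    p=p+[0,0,.10];move_l(p,velocity=.15)
    p=p+[0,0,.15];move_l(p,velocity=.2,rot=Rm.as_rotvec());st("up");return p
E
python3 - <<'E'
from rob import *
s=get_state();grab(60);p=np.array(s['position']);st()
unclip(np.array([.537,.3255,.0485]),rot(-64))
f=grab_frame("top");g=grab_frame("side")
cv2.imwrite("pics/u1.png",np.hstack([cv2.resize(f["img"][100:300,150:350],(400,400)),cv2.resize(g["img"][50:250,230:430],(400,400))])[:,:,::-1])
E
```

```text
11.9 p [0.537  0.326  0.0489] F [-2.   1.9  4.5] T [ 0.4   0.47 -0.06] gap 0.515 gf 61.5
tip 3 12.1 p [0.5375 0.325  0.0496] F [-2.5  3.6  5.3] T [0.77 0.56 0.06] gap 0.518 gf 61.7
tip 5 12.4 p [0.5378 0.3242 0.0503] F [-2.6  3.7  5.8] T [0.89 0.59 0.06] gap 0.521 gf 62.1
tip 8 12.6 p [0.5384 0.3229 0.0508] F [-1.6  3.6  5.7] T [0.87 0.53 0.02] gap 0.517 gf 62.3
tip 10 12.9 p [0.5388 0.3219 0.0514] F [-3.1  3.6  4. ] T [0.85 0.55 0.07] gap 0.519 gf 62.4
tip 13 13.1 p [0.5397 0.32   0.0518] F [-1.6  0.8  4.7] T [0.47 0.33 0.02] gap 0.514 gf 62.5
shift 13.5 p [0.542  0.3151 0.0518] F [-1.1  2.   3.3] T [ 0.56  0.4  -0.03] gap 0.518 gf 62.4
lift 14.2 p [0.5419 0.3151 0.0818] F [-0.9  0.2 -1.6] T [-0.28 -0.06  0.02] gap 0.517 gf 61.8
up 15.9 p [0.5415 0.3149 0.3302] F [ 0.6 -0.1 -1.5] T [0.02 0.06 0.03] gap 0.516 gf 61.8
```

View pics/u1.png

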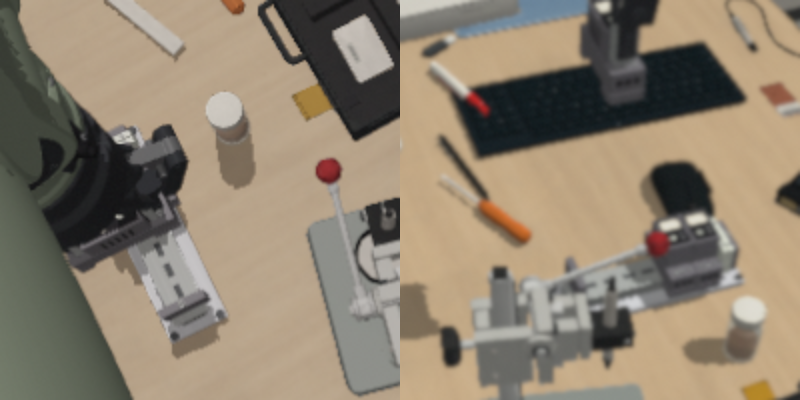

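```bash
cat >> rob.py <<'E'
CY=23.3;YC=np.array([np.cos(np.deg2rad(CY)),np.sin(np.deg2rad(CY)),0]);XC=np.array([YC[1],-YC[0],0]);OC=np.array([.5886,-.0462,0])
def cl(p): d=np.array(p)-OC;return np.round([d@XC*1e3,d@YC*1e3,d[2]*1e3],1)
def place(x,y,th,dx=.007,dy=.009):
    """x,y: expected final carrier coords of the module; returns after pushing to fence and neighbour"""
    w=lambda a,b,z:OC+XC*a+YC*b+[0,0,z]
    movep(w(x-dx,y-dy,.37),rv(th));move_l(w(x-dx,y-dy,.10),velocity=.2)
    move_l(w(x-dx,y-dy,.06),velocity=.1)
    h=move_l(w(x-dx,y-dy,.028),velocity=.03,until_force=5);s=st(f"floor {h}")
    z=s['position'][2]+.0015;move_l(w(x-dx,y-dy,z),velocity=.03)
    h=move_l(w(x+.012,y-dy,z),velocity=.03,until_force=7);s=st(f"fence {h}");print(cl(s['position']))
    xx=cl(s['position'])[0]/1e3-.0005;move_l(w(xx,y-dy,z),velocity=.03)
    h=move_l(w(xx,y+.012,z),velocity=.03,until_force=7);s=st(f"wall {h}");c=cl(s['position']);print(c)
    return c/1e3,z
E
python3 - <<'E'
from rob import *
move_l([.5415,.3149,.38],velocity=.2)
place(.005,.080,-90+CY)
E
```

```text
floor True 20.6 p [ 0.6527 -0.0161  0.0358] F [0.1 0.3 4.9] T [-0.    0.1   0.03] gap 0.518 gf 62.6
fence True 21.1 p [ 0.6534 -0.0195  0.0362] F [ 0.  -0.6 -2.1] T [0.04 0.02 0.05] gap 0.518 gf 62.3
[ 1.1 70.1 36.2]
wall True 21.9 p [ 0.6628 -0.0142  0.0362] F [-1.  -0.6 -1.6] T [-0.01 -0.03  0.04] gap 0.517 gf 62.2
[-0.  80.8 36.2]
```

```bash
python3 - <<'E'
from rob import *
w=lambda a,b,z:OC+XC*a+YC*b+[0,0,z]
st();h=move_l(w(.02,.0798,.0365),velocity=.02,until_force=7);s=st(f"fence {h}");print(cl(s['position']));sleep(.2);st()
c=cl(s['position'])
h=move_l(w(c[0]/1e3-.0003,.095,.0365),velocity=.02,until_force=7);s=st(f"wall {h}");print(cl(s['position']))
f=grab_frame("top");g=grab_frame("side")
cv2.imwrite("pics/p1.png",np.hstack([cv2.resize(f["img"][140:290,370:520],(400,400)),cv2.resize(g["img"][280:430,250:400],(400,400))])[:,:,::-1])
E
```

```text
21.9 p [ 0.6628 -0.0142  0.0362] F [-1.  -0.6 -1.6] T [-0.01 -0.03  0.04] gap 0.517 gf 62.2
fence True 22.2 p [ 0.6631 -0.0156  0.0362] F [-0.1  1.3  4.1] T [-0.03 -0.06 -0.  ] gap 0.517 gf 63.0
[ 1.4 80.5 36.2]
 22.4 p [ 0.663  -0.0156  0.0361] F [-0.3 -0.2  4.6] T [-0.19 -0.11 -0.04] gap 0.516 gf 63.1
wall True 22.8 p [ 0.6638 -0.0152  0.0362] F [-1.3 -0.4  5.3] T [-0.16  0.08 -0.08] gap 0.518 gf 62.9
[ 1.3 81.3 36.2]
```

View pics/p1.png

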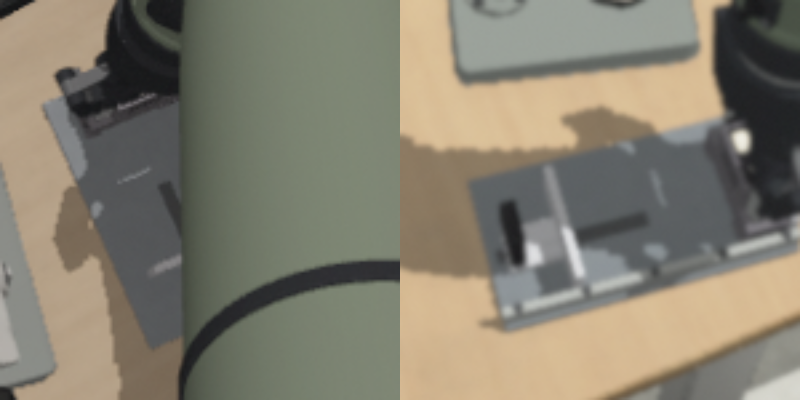

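```bash
python3 - <<'E'
from rob import *
w=lambda a,b,z:OC+XC*a+YC*b+[0,0,z]
z=.0385
move_l(w(.001,.076,z),velocity=.03);sleep(.3);st()
h=move_l(w(.02,.076,z),velocity=.02,until_force=7);s=st(f"fence {h}");c=cl(s['position']);print(c)
x=c[0]/1e3-.0005;move_l(w(x,.076,z),velocity=.02);sleep(.3);st()
h=move_l(w(x,.095,z),velocity=.02,until_force=7);s=st(f"wall {h}");print(cl(s['position']))
E
```

```text
23.5 p [ 0.6587 -0.017   0.0383] F [-0.3 -0.8 -1.2] T [ 0.01 -0.02  0.01] gap 0.518 gf 62.3
fence True 23.9 p [ 0.6583 -0.0175  0.0377] F [-0.1 -0.6 -1.7] T [-0.02 -0.05  0.  ] gap 0.517 gf 62.4
[ 1.2 75.4 37.7]
 24.4 p [ 0.6586 -0.0168  0.0384] F [-0.5  0.2 -1.2] T [-0.01 -0.03  0.05] gap 0.516 gf 62.4
wall True 24.9 p [ 0.663  -0.0145  0.0376] F [-0.8  0.4 -1.3] T [ 0.02 -0.06  0.01] gap 0.52 gf 62.3
[ 0.3 80.8 37.6]
```

```bash
python3 - <<'E'
from rob import *
w=lambda a,b,z:OC+XC*a+YC*b+[0,0,z]
z=.0385
move_l(w(.0014,.081,z),velocity=.02);sleep(.2);st()
h=move_l(w(.0014,.081,.033),velocity=.02,until_force=5);s=st(f"floor {h}");print(cl(s['position']))
let_go();sleep(.2);s=st("open")
move_l(np.array(s['position'])+[0,0,.3],velocity=.2)
set_joints([.43,.5,.3,1.3,0,-.02])
f=grab_frame("top");g=grab_frame("side")
cv2.imwrite("pics/p2.png",np.hstack([cv2.resize(f["img"][140:290,370:520],(400,400),interpolation=2),cv2.resize(g["img"][280:430,250:400],(400,400),interpolation=2)])[:,:,::-1])
from fit import *
for c,f in(("top",f),("side",g)):
    for d in silhouettes(c,"module"):
        print(c,round(d["score"],2),np.round(d["centre"]),end=' ')
        p=at_z(f,d["centre"],.036)
        if p[1]<.15:
            r=fitmod([(f,d["mask"])],[*p,np.deg2rad(CY-90)],.006);print(cl([*r[0][:2],0]),np.rad2deg(r[0][2])-CY+90,r[1])
E
```

```text
25.4 p [ 0.6634 -0.0155  0.0384] F [-0.1  0.9 -2.9] T [-0.03 -0.01 -0.01] gap 0.516 gf 62.2
floor True 25.6 p [ 0.6638 -0.0153  0.0365] F [-1.2  0.3  4.4] T [-0.09 -0.01  0.02] gap 0.515 gf 62.8
[ 1.4 81.2 36.5]
open 26.3 p [ 0.6627 -0.0152  0.0353] F [-0.5  0.5  0.5] T [-0.   -0.09  0.02] gap 1.002 gf 0.0
top 0.85 [216. 201.] top 0.81 [206. 186.] top 0.78 [421. 174.] [ 1.9 81.9  0. ] -0.8230128888235697 0.9440022740193291
top 0.6 [449. 243.] [  1.4 -54.2   0. ] -2.741743476264503 0.41452991452991456
side 0.63 [379. 343.] [ 2.3 81.3  0. ] -2.129050476442231 0.9040286859312381
side 0.61 [370. 179.]
```

View pics/p2.png

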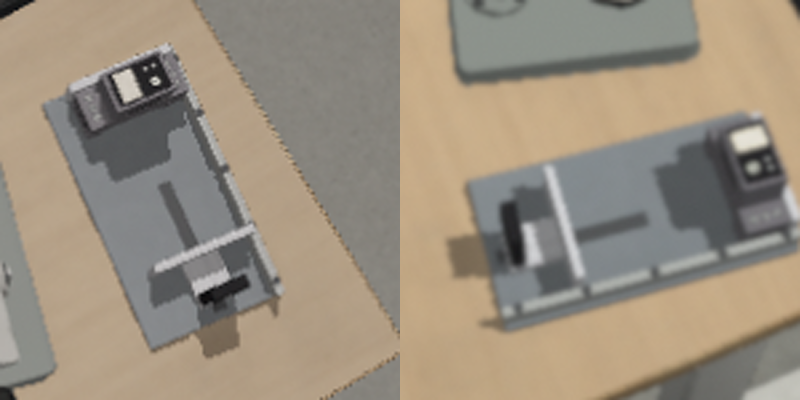

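```bash
cat >> rob.py <<'E'
OC=OC-XC*.0037+YC*.0009
def place(x,y,th,dx=.006,dy=.006):
    w=lambda a,b,z:OC+XC*a+YC*b+[0,0,z]
    movep(w(x-dx,y-dy,.37),rv(th));move_l(w(x-dx,y-dy,.10),velocity=.25);move_l(w(x-dx,y-dy,.06),velocity=.1)
    h=move_l(w(x-dx,y-dy,.028),velocity=.03,until_force=5);s=st(f"floor {h}")
    z=s['position'][2]+.0025;move_l(w(x-dx,y-dy,z),velocity=.03);sleep(.3)
    h=move_l(w(x+.014,y-dy,z),velocity=.02,until_force=7);s=st(f"fence {h}");c=cl(s['position'])/1e3
    move_l(w(c[0]-.0002,y-dy,z),velocity=.02);sleep(.3)
    h=move_l(w(c[0]-.0002,y+.014,z),velocity=.02,until_force=7);s=st(f"wall {h}");d=cl(s['position'])/1e3
    print("contact x",c,"y",d)
    return c[0],d[1],z
def release(x,y,z):
    w=lambda a,b,z:OC+XC*a+YC*b+[0,0,z]
    move_l(w(x,y,z),velocity=.02);h=move_l(w(x,y,z-.006),velocity=.02,until_force=5);st(f"down {h}")
    let_go();move_l(w(x,y,.37),velocity=.25);st("released")
E
python3 - <<'E'
from fit import *
from rob import *
movep([.55,-.15,.37],rv(116))
F={c:grab_frame(c) for c in("top","side")};M={c:silhouettes(c,"module") for c in F}
for c in F:
  for d in M[c]:
    z=.006 if at_z(F[c],d["centre"],.05)[1]<.15 else .019
    p=at_z(F[c],d["centre"],z+.03)
    r=fitmod([(F[c],d["mask"])],[*p,np.deg2rad(116 if z>.01 else CY-90)],z);print(c,round(d["score"],2),np.round(d["centre"]),np.round(r[0],4),np.rad2deg(r[0][2]).round(1),round(r[1],3),(r[0][:2]-[.537,.3255])@-YR[:2])
cv2.imwrite("pics/r1.png",np.hstack([cv2.resize(F["top"]["img"][130:280,160:310],(400,400),interpolation=2),cv2.resize(F["side"]["img"][110:260,290:440],(400,400),interpolation=2)])[:,:,::-1])
E
```

```text
top 0.86 [418. 176.] [ 0.6641 -0.0153 -1.1667] -66.8 0.936 -0.035162934402407704
top 0.59 [216. 202.] [0.6111 0.3634 1.9986] 114.5 0.902 0.08319741705451543
top 0.58 [206. 189.] [0.6417 0.3783 2.046 ] 117.2 0.696 0.11722053370723735
side 0.78 [381. 171.] [0.646  0.3769 1.7682] 101.3 0.682 0.12048179664813342
side 0.78 [371. 181.] [0.6151 0.3621 1.8592] 106.5 0.759 0.08621314678135196
side 0.68 [380. 346.] [ 0.6645 -0.0164 -1.2161] -69.7 0.872 -0.03530230202372486
```

View pics/r1.png

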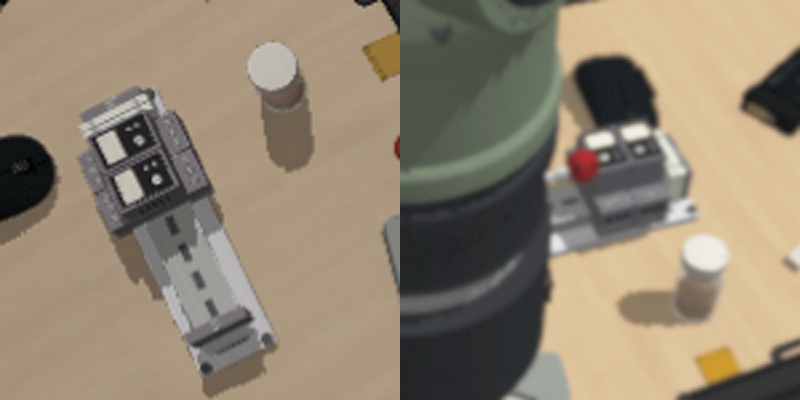

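```bash
python3 - <<'E'
from rob import *
p=np.array([.6115,.3625,.0485])
movep(p+[0,0,.3],rv(116));move_l(p+[0,0,.08],velocity=.2)
h=move_l(p,velocity=.06,until_force=6);st(f"down {h}")
if not h:
    grab(60);st("grab")
    q=unclip(p,rot(116));move_l(q+[0,0,.05],velocity=.2)
    x,y,z=place(.005,.050,90+CY)
E
```

```text
down False 37.0 p [0.6119 0.3627 0.0491] F [-0.7 -0.4 -0.2] T [-0.02 -0.    0.01] gap 1.002 gf 0.0
grab 37.5 p [0.6116 0.3632 0.049 ] F [-1.2  2.2  1.9] T [ 0.37  0.24 -0.03] gap 0.516 gf 62.2
tip 3 37.7 p [0.6122 0.3617 0.0496] F [-1.1  2.3  2.8] T [0.35 0.25 0.04] gap 0.519 gf 62.7
tip 5 38.0 p [0.6124 0.3611 0.0503] F [-1.9  3.5  3.8] T [ 0.7   0.39 -0.03] gap 0.516 gf 63.1
tip 8 38.2 p [0.613  0.3597 0.0509] F [-1.3  2.1  5.3] T [0.55 0.36 0.04] gap 0.519 gf 63.3
tip 10 38.5 p [0.6134 0.3588 0.0514] F [-1.3  2.8  4.2] T [0.6  0.38 0.02] gap 0.516 gf 63.4
tip 13 38.7 p [0.6141 0.3571 0.0518] F [-0.8  1.3  4.3] T [0.36 0.31 0.02] gap 0.521 gf 63.4
shift 39.1 p [0.6163 0.3524 0.0519] F [-2.   2.5  4.7] T [0.67 0.42 0.01] gap 0.518 gf 63.4
lift 39.8 p [0.6165 0.3522 0.0818] F [ 0.4  0.1 -2. ] T [-0.26 -0.12  0.02] gap 0.517 gf 62.8
up 41.6 p [0.6161 0.352  0.3301] F [-1.2  0.  -2. ] T [ 0.06 -0.   -0.05] gap 0.517 gf 62.7
floor True 45.9 p [ 0.6276 -0.0239  0.0358] F [-0.7 -0.4  5.5] T [0.13 0.17 0.  ] gap 0.517 gf 63.8
fence True 47.0 p [ 0.6296 -0.0295  0.0376] F [ 0.7 -0.3 -1.7] T [-0.01  0.01 -0.03] gap 0.514 gf 63.3
wall True 48.1 p [ 0.6356 -0.0262  0.0374] F [-0.5  0.2 -2.3] T [-0.03 -0.01 -0.03] gap 0.517 gf 63.1
contact x [0.0046 0.0434 0.0376] y [0.0039 0.0502 0.0374]
```

```bash
python3 - <<'E'
from fit import *
from rob import *
release(.0048,.0502,.0376)
movep([.45,-.25,.37],rv(116))
F={c:grab_frame(c) for c in("top","side")};M={c:silhouettes(c,"module") for c in F}
for c in F:
  for d in M[c]:
    z=.006 if at_z(F[c],d["centre"],.05)[1]<.15 else .019
    p=at_z(F[c],d["centre"],z+.03)
    r=fitmod([(F[c],d["mask"])],[*p,np.deg2rad(116 if z>.01 else CY-90)],z);print(c,round(d["score"],2),np.round(d["centre"]),np.round(r[0],4),np.rad2deg(r[0][2]).round(1),round(r[1],3),(r[0][:2]-[.537,.3255])@-YR[:2],cl([*r[0][:2],0]))
cv2.imwrite("pics/r2.png",np.hstack([cv2.resize(F["top"]["img"][130:280,160:310],(400,400),interpolation=2),cv2.resize(F["top"]["img"][140:290,370:520],(400,400),interpolation=2)])[:,:,::-1])
E
```

```text
down True 48.6 p [ 0.6361 -0.0269  0.0361] F [0.3 0.7 4.8] T [-0.04  0.04  0.  ] gap 0.515 gf 63.7
released 50.6 p [ 0.6355 -0.0269  0.3688] F [-0.1  0.8 -0.5] T [-0.04 -0.07  0.03] gap 1.002 gf 0.0
top 0.93 [208. 190.] [0.6387 0.3772 2.0069] 115.0 0.935 0.11404521873031888 [-365.4  212.6    0. ]
top 0.72 [424. 187.] [ 0.6365 -0.0285 -1.1865] -68.0 0.966 -0.0657133985064216 [ 6.4 50.1  0. ]
top 0.57 [416. 173.] [ 0.6678 -0.0152 -1.0767] -61.7 0.824 -0.031810035310874396 [ 6.6 84.1  0. ]
side 0.75 [384. 347.] [ 0.669  -0.0117 -1.4061] -80.6 0.704 -0.029149241037506362 [ 3.8 86.6  0. ]
side 0.69 [379. 169.] [0.6399 0.3747 1.999 ] 114.5 0.935 0.11405550327548247 [-362.5  212.7    0. ]
```

View pics/r2.png

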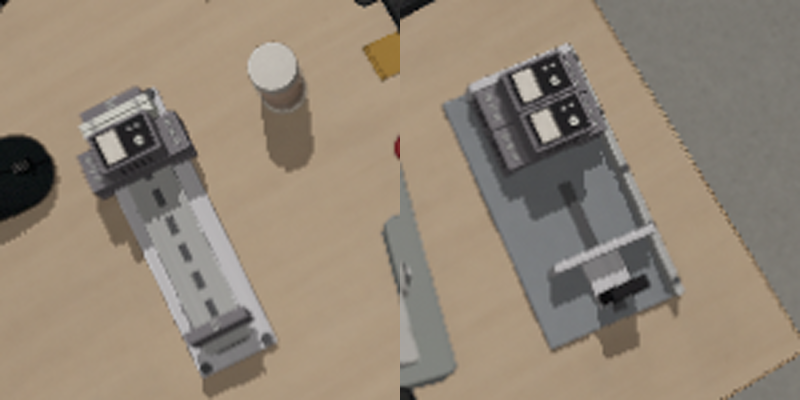

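```bash
python3 - <<'E'
from rob import *
p=np.array([.6393,.3756,.0485])
movep(p+[0,0,.32],rv(115.5));move_l(p+[0,0,.08],velocity=.2)
h=move_l(p,velocity=.06,until_force=6);st(f"down {h}")
if not h:
    grab(60);st("grab")
    q=unclip(p,rot(115.5));move_l(q+[0,0,.05],velocity=.2)
    x,y,z=place(.005,.020,90+CY)
    if abs(x-.0046)<.002 and abs(y-.020)<.003: release(x+.0002,y,z)
E
```

```text
down False 57.0 p [0.6397 0.3758 0.0491] F [-0.1 -0.5  0.2] T [ 0.03  0.01 -0.1 ] gap 1.004 gf 0.0
grab 57.5 p [0.6391 0.3767 0.0491] F [-1.2  4.   3.3] T [ 0.69  0.38 -0.02] gap 0.514 gf 63.2
tip 3 57.8 p [0.6399 0.3749 0.0497] F [-1.3  2.6  3.7] T [0.51 0.39 0.06] gap 0.518 gf 63.2
tip 5 58.0 p [0.6402 0.3741 0.0503] F [-2.2  3.4  4.1] T [0.66 0.48 0.03] gap 0.512 gf 63.3
tip 8 58.2 p [0.6407 0.3728 0.0508] F [-2.2  3.1  4. ] T [0.68 0.49 0.04] gap 0.515 gf 63.4
tip 10 58.5 p [0.6412 0.3717 0.0513] F [-2.5  3.1  4.5] T [0.67 0.43 0.03] gap 0.514 gf 63.3
tip 13 58.8 p [0.6419 0.3703 0.0518] F [-2.2  1.9  4.7] T [0.65 0.43 0.05] gap 0.517 gf 63.5
shift 59.1 p [0.6444 0.3653 0.052 ] F [-1.3  2.4  4.9] T [0.63 0.31 0.01] gap 0.523 gf 63.6
lift 59.9 p [0.6442 0.3652 0.0818] F [ 0.3 -0.6 -0.4] T [-0.28 -0.12  0.01] gap 0.513 gf 62.9
up 61.6 p [0.644  0.3651 0.3301] F [-0.4  0.5 -3.1] T [ 0.05  0.04 -0.02] gap 0.513 gf 62.9
floor True 66.0 p [ 0.6001 -0.0358  0.0359] F [-0.9  0.4  4.3] T [0.04 0.08 0.02] gap 0.518 gf 63.7
fence True 67.1 p [ 0.6021 -0.0412  0.0377] F [-0.6  0.7 -1.8] T [-0.01  0.05  0.03] gap 0.516 gf 63.3
wall True 68.2 p [ 0.6084 -0.0377  0.0375] F [-0.   0.7 -2.8] T [ 0.03 -0.    0.01] gap 0.522 gf 63.2
contact x [0.0044 0.0134 0.0377] y [0.0037 0.0207 0.0375]
down True 68.7 p [ 0.609  -0.0384  0.0361] F [-0.2  0.1  5.3] T [-0.08  0.12 -0.01] gap 0.514 gf 63.9
released 70.7 p [ 0.6083 -0.0384  0.3688] F [ 0.  -0.5 -0.5] T [-0.06  0.02 -0.  ] gap 0.999 gf 0.0
```

```bash
python3 - <<'E'
from fit import *
from rob import *
w=lambda a,b,z:OC+XC*a+YC*b+[0,0,z]
c=cl([.5223,-.075,0]);print("grip",c)
x=c[0]/1e3
movep(w(x,-.125,.3),rv(90+CY));grab(30)
move_l(w(x,-.125,.10),velocity=.25);h=move_l(w(x,-.112,.035),velocity=.08,until_force=6);print(h)
h=move_l(w(x,-.092,.035),velocity=.04,until_force=8);s=st(f"touch {h}");print(cl(s['position']))
h=move_l(w(x,-.02,.035),velocity=.03,until_force=10);s=st(f"push {h}");print(cl(s['position']))
b=cl(s['position'])[1]/1e3
move_l(w(x,b-.02,.035),velocity=.1);move_l(w(x,b-.03,.3),velocity=.25);movep([.40,-.3,.37],rv(116))
F={c:grab_frame(c) for c in("top","side")};M={c:silhouettes(c,"module") for c in F}
for c in F:
  for d in tip_of(c,"follower_face"): print(c,d["score"],cl([*at_z(F[c],d["centre"],.0235),0]))
  for d in M[c]:
    p=at_z(F[c],d["centre"],.036)
    r=fitmod([(F[c],d["mask"])],[*p,np.deg2rad(CY-90)],.006);print(c,round(d["score"],2),np.rad2deg(r[0][2]).round(1),round(r[1],3),cl([*r[0][:2],0]))
cv2.imwrite("pics/e1.png",np.hstack([cv2.resize(F["top"]["img"][140:280,370:510],(400,400),interpolation=2),cv2.resize(F["side"]["img"][290:430,260:400],(400,400),interpolation=2)])[:,:,::-1])
E
```

```text
grip [  3.9 -73.2   0. ]
False
touch False 74.7 p [ 0.5049 -0.0823  0.0349] F [-0.2 -0.3  0.7] T [-0.01 -0.03 -0.02] gap -0.0 gf 0.0
[  3.7 -92.1  34.9]
push True 76.2 p [ 0.5477 -0.0638  0.0345] F [ 0.3 -0.3 -1. ] T [-0.02  0.03  0.03] gap 0.002 gf 0.0
[  3.7 -45.5  34.5]
top 0.82 [9.2 7.9 0. ]
top 0.96 -64.9 0.897 [ 5.1 22.4  0. ]
top 0.66 -59.3 0.819 [ 4.8 53.   0. ]
top 0.62 -61.6 0.833 [ 6.  83.7  0. ]
side 0.97 [1.8 5.2 0. ]
side 0.83 -71.8 0.805 [ 4.2 23.8  0. ]
side 0.82 -81.3 0.696 [ 5.8 87.5  0. ]
side 0.74 -77.9 0.74 [ 2.6 56.6  0. ]
side 0.15 -54.3 0.287 [-483.5   26.9    0. ]
```

View pics/e1.png

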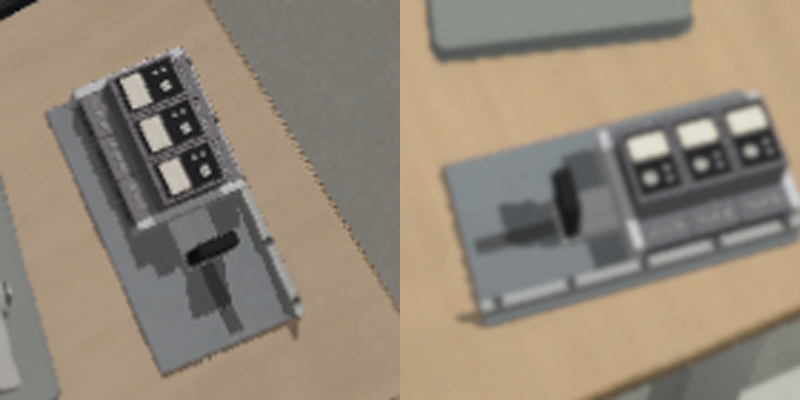

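```bash
python3 -c "
from cell import *
sleep(.5);print(sign_off(),get_state()['clock'])"
```

```text
the job is handed in; nothing more can be done
the job is handed in; nothing more can be done
```

I unclipped all three modules that were on the rail, stood them as one row against the end wall and back fence, pushed the follower up against the last one, and handed the job in at about 80 s. The final pictures show the row straight and closed; no verdict came back, and I never touched the jar or the screwdriver.

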